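# Lay out the soldering place on a jeweller's bench

## Robot

A 6-joint arm with a two-finger parallel gripper is mounted at the origin on the work surface. World frame = base frame: x ahead of the robot, y to its left, z up, the work surface at z = 0. Lengths are in mm, angles in degrees, forces in N, time in s.
With the tool pointing down it reaches from about 300 to 850 mm from the base axis. Payload 4.2 kg.
Tool frame: the origin (TCP) lies at the very end of the fingers, on their centre line; the grasp point (between the pads) lies 19 mm behind it (ctrl.hold_point_z is the z of the grasp point in the tool frame, in mm); z points along the fingers, y is the line along which they close (so a half turn about z gives the same grasp; the last joint's range is limited). The gripper opens to 91 mm and grips with 3 to 60 N. Pads are 32 mm wide; open, the fingers measure 118 mm over their backs; the gripper's body (76 mm by 178 mm) begins 60 mm behind the grasp point.
Start: joints at [76.089, 18.312, 89.639, -0, 72.044, -1.146], TCP at [127.054, 560.806, 187.676] pointing down, gripper open.
Joint ranges: [-177.97, 177.97], [-48.28, 115.42], [12.27, 149.76], [-77.06, 257.06], [2.81, 150.46], [-146.56, 146.56]. Speed limits (degrees/s): [147.25, 147.25, 180, 180, 180, 180].

## Interface

Orientations are given as a 3x3 rotation matrix whose columns are the frame's x, y, z axes.
In Python, from station import ctrl, vision gives the robot as it stands.
- The arm moves only by the shell command python3 -m jog 'ROWS'. ROWS is JSON, a list of rows, each an object with "rotation": the turn, a rotation vector about the world's x, y, z in rad, a list of three; "delta_pos": the shift along the world's x, y, z in m, a list of three; "jaw": the opening, from 0 (shut) to 1 (fully open). In form: [{"rotation": [rx, ry, rz], "delta_pos": [tx, ty, tz], "jaw": jaw}, ...]. A call has 1 to 5 rows; each row shifts and turns the commanded pose from where the row before left it; what a row does not reach is not made up. A row lasts 1/10 s, in which the tool goes at most 50 mm and 8.59 degrees, less where a joint would pass 70% of its speed; a pose out of reach is approached as far as the arm can. A call with a gripper value outside its range is refused whole. The fingers move at their own pace and stop on an object; the grip force is fixed at half the most. Time passes only in rows, so rows that do not move let the fingers close. It gives the time, the measured TCP pose, the force, the opening and the grip force at its end, in the units of the state.
- ctrl.sense(): the state, without advancing time (a new reading comes with each control period).
- vision.capture(name): name is "side" or "top"; returns the picture (384x512x3 uint8, red, green, blue); there is no depth.
- vision.camera_params(name): a dict with "K" (3x3 intrinsics, pixels), "T" (4x4, takes a point from camera to world coordinates). Camera axes: x right, y up, looking along -z (the intrinsics and any distortion apply to the point x, -y, -z); pixel columns grow to the right and rows downward; lengths in mm; the calibration is good to about 2 mm. A picture is of the moment at which its call begins. camera_params takes no time and is no camera call.
- ctrl.hand_in(): hands the job in; it is judged then, once.
Trained networks look in the newest picture that a camera, given by its name, has taken for a name from the list of things; names that differ only in an ending like _2 or _b are one class to them, and where a whole thing is asked for, a point or a joint stands for the part that bears it (a point fixed in the world has none). Each returns a list of dicts, best first, with "confidence" (0 to 1); they miss things now and then, are a little off and sometimes report something else, mostly with a low value. They report only what shows in the picture. A call takes as long as a camera call.
- vision.recognise(camera, label): "xyz" ([x, y, z] in mm, in world coordinates, good to about 4 mm: the middle of the surface that is visible of it).
The state is a dict: "clock": time; "joint_pos": joint angles; "qvel": joint speeds; "tau": joint torques, N m; "ee_pos": TCP position; "orientation": TCP orientation; "force": force on the tool from outside, world axes, zero at the start; "wrist_torque": the same for the moment, N m; "opening": opening from 0.0 (shut) to 1.0 (fully open); "grip_force": force on a finger pad.
Only numpy, scipy, OpenCV 4.12 (cv2) and the standard library are available. Lean on these libraries where they do the work, as an engineer would, in place of code of your own. Each camera call takes 0.05 s, during which the arm holds its last target. There are 200 camera calls.

## Task

Set up the soldering place: lay the charcoal block flat in the middle of the grey soldering board, its long side along the board's long side, and lay the brass ring flat on top of the charcoal, in the middle. Stand the red-lidded flux jar midway between the board and the blue dish, and the flat green-topped solder tin midway between the board and the wooden bur block, each in line and halfway from centre to centre. Keep the jar upright, and leave the tweezers, the soldering pick and the pen where they lie.

Things in the scene. Friction and masses are not known exactly. Their poses are not given: they have to be found in the camera images.
- board: Soldering board, fixed: grey slab with rows of small dark holes, 95 mm along x, 120 mm along y (long side), 12 mm thick. Origin at the centre of its underside, on the table; z up. Its y axis is within 0.18 rad of the table's y. The dish and the bur block stand off its two short ends, about on its y axis, 260 to 310 mm from its centre; which is at which end varies.
- dish: Empty blue plastic dish (open round cup), fixed, 84 mm across at the rim, 55 mm high. Origin at the centre of its underside, on the table.
- burblock: Square wooden bur block stuck with small steel and brass burs, fixed, 80 x 80 mm, wood 45 mm high, burs up to 85 mm above the table. Origin at the centre of its underside, on the table.
- charcoal: Black charcoal block, loose, 40 mm along its x, 70 mm along its y (long side), 30 mm high, about 60 g. Origin at the centre of its underside; z up. At the start its y axis lies within 0.35 rad of the table's y.
- ring: Brass ring (a wide band) lying flat, loose, outside diameter 26 mm, inside 20 mm, 10 mm high, about 20 g. Origin at the centre of its underside; z along its axis, up.
- fluxjar: Flux jar: small white round jar with a paper label and a red lid, loose, 44 mm across, 50 mm high, about 90 g. Origin at the centre of its underside; z up.
- soldertin: Solder tin: flat round steel tin with a green top and a dark seam round its side, loose, 56 mm across, 20 mm high, about 70 g. Origin at the centre of its underside; z up.
- tweezers: Steel tweezers lying on the table, loose, 132 x 11 x 7 mm, length along x, roughly pointing away from the robot. Not to be disturbed. Origin under the middle.
- pick: Soldering pick with an orange handle and thin steel point, loose, 130 x 12 x 12 mm, length along x, roughly pointing away from the robot. Not to be disturbed. Origin under the middle.
- pen: Grey pen with a black cap, loose, 130 x 9 x 10 mm, length along x, roughly pointing away from the robot. Not to be disturbed. Origin under the middle.

How it is judged (in metres and radians):
At the end, for the whole second after the job is handed in: Charcoal flat on the board, centred to 12 mm, long sides parallel to 0.17 rad; ring flat on it, centred to 11 mm; jar and tin upright on the table at their midpoints (board-dish, board-bur block) to 15 mm along the line and 20 mm off the board's long centre line; all at rest (horizontal distance between charcoal and board below 0.012 m and angle between the y axis of charcoal and the y axis of board, either way round below 0.17 rad and height (world z) of charcoal between 0.009 and 0.016 m and angle between charcoal's own z axis and vertical below 0.1 rad and horizontal distance between ring and charcoal below 0.011 m and height (world z) of ring between 0.038 and 0.046 m and angle between each of ring, fluxjar, soldertin's own z axis and vertical below 0.12 rad and ((horizontal distance between dish and board between 0.259999 and 0.270001 m and horizontal distance between fluxjar and dish below 0.15 m and horizontal distance between fluxjar and board below 0.15 m) or (horizontal distance between dish and board between 0.269999 and 0.280001 m and horizontal distance between fluxjar and dish below 0.155 m and horizontal distance between fluxjar and board below 0.155 m) or (horizontal distance between dish and board between 0.279999 and 0.290001 m and horizontal distance between fluxjar and dish below 0.16 m and horizontal distance between fluxjar and board below 0.16 m) or (horizontal distance between dish and board between 0.289999 and 0.300001 m and horizontal distance between fluxjar and dish below 0.165 m and horizontal distance between fluxjar and board below 0.165 m) or (horizontal distance between dish and board between 0.299999 and 0.310001 m and horizontal distance between fluxjar and dish below 0.17 m and horizontal distance between fluxjar and board below 0.17 m)) and x of fluxjar in the frame of board between -0.02 and 0.02 m and height (world z) of each of fluxjar, soldertin below 0.005 m and ((horizontal distance between burblock and board between 0.259999 and 0.270001 m and horizontal distance between soldertin and burblock below 0.15 m and horizontal distance between soldertin and board below 0.15 m) or (horizontal distance between burblock and board between 0.269999 and 0.280001 m and horizontal distance between soldertin and burblock below 0.155 m and horizontal distance between soldertin and board below 0.155 m) or (horizontal distance between burblock and board between 0.279999 and 0.290001 m and horizontal distance between soldertin and burblock below 0.16 m and horizontal distance between soldertin and board below 0.16 m) or (horizontal distance between burblock and board between 0.289999 and 0.300001 m and horizontal distance between soldertin and burblock below 0.165 m and horizontal distance between soldertin and board below 0.165 m) or (horizontal distance between burblock and board between 0.299999 and 0.310001 m and horizontal distance between soldertin and burblock below 0.17 m and horizontal distance between soldertin and board below 0.17 m)) and x of soldertin in the frame of board between -0.02 and 0.02 m and linear speed of each of charcoal, ring, fluxjar, soldertin below 0.02 m/s and angular speed of each of charcoal, ring, fluxjar, soldertin below 0.3 rad/s); the robot touches nothing.
It fails at once if the flux jar is tipped (more than 0.6 rad) (angle between fluxjar's own z axis and vertical above 0.6 rad).
It fails at once if the tweezers are disturbed (moved more than 20 mm) (distance of tweezers from where it was at the start of the episode above 0.02 m).
It fails at once if the pick is disturbed (moved more than 20 mm) (distance of pick from where it was at the start of the episode above 0.02 m).
It fails at once if the pen is disturbed (moved more than 20 mm) (distance of pen from where it was at the start of the episode above 0.02 m).
It also fails if it takes over 96 s, if anything falls off the work surface, if the arm or the gripper's body presses on something with over 40 N, if the wrist force passes 120 N, or if a joint passes its speed limit or range.

## Working session

There is one attempt and no reset: what is moved stays moved. The work goes in short steps, Python scripts to look and compute and a shell command to move; the robot and the scene stay as the last step left them, time stands still between calls to the robot, and variables do not carry over. Pictures are saved under pics/ and viewed, at most 14 in all, crops included, and the job is handed in when it is done.

```bash
mkdir -p pics; ls; cat > h.py <<'E'
import numpy as np,cv2
from station import ctrl,vision
def pix2world(cam,u,v,z):
    p=vision.camera_params(cam);K=np.array(p["K"]);T=np.array(p["T"])
    d=np.linalg.inv(K)@[u,v,1];d=np.array([d[0],-d[1],-d[2]]);d=T[:3,:3]@d;o=T[:3,3]
    return o+d*(z-o[2])/d[2]
def world2pix(cam,P):
    p=vision.camera_params(cam);K=np.array(p["K"]);T=np.linalg.inv(np.array(p["T"]))
    c=T[:3,:3]@np.array(P)+T[:3,3];q=K@[c[0],-c[1],-c[2]];return q[:2]/q[2]
E
python3 - <<'E'
from h import *
for c in("top","side"):
    cv2.imwrite(f"pics/{c}0.png",vision.capture(c)[:,:,::-1])
    p=vision.camera_params(c);print(c,{k:np.round(v,2).tolist() for k,v in p.items()})
    for n in "board dish burblock charcoal ring fluxjar soldertin tweezers pick pen".split():
        print(n,[(np.round(r["xyz"]).tolist(),round(r["confidence"],2)) for r in vision.recognise(c,n)[:2]])
print(ctrl.sense())
E
```

```text
pics
top {'K': [[480.05, 0.0, 255.51], [0.0, 480.05, 188.65], [0.0, 0.0, 1.0]], 'T': [[-0.0, 0.99, -0.13, 381.05], [-1.0, -0.0, 0.02, 15.88], [0.02, 0.13, 0.99, 1170.81], [0.0, 0.0, 0.0, 1.0]]}
board [([568.0, 34.0, 12.0], 0.76), ([358.0, 179.0, 13.0], 0.46)]
dish [([548.0, 319.0, 16.0], 0.59), ([576.0, -243.0, 43.0], 0.41)]
burblock [([574.0, -240.0, 44.0], 0.73)]
charcoal [([433.0, 78.0, 32.0], 0.88)]
ring [([564.0, 38.0, 17.0], 0.32)]
fluxjar [([377.0, -270.0, 50.0], 0.89), ([441.0, -83.0, 6.0], 0.74)]
soldertin [([392.0, 293.0, 23.0], 0.93)]
tweezers [([376.0, -4.0, 8.0], 0.61)]
pick [([358.0, 181.0, 11.0], 0.51)]
pen [([380.0, -174.0, 6.0], 0.63), ([374.0, -271.0, 52.0], 0.57)]
side {'K': [[451.46, 0.0, 252.66], [0.0, 451.46, 186.53], [0.0, 0.0, 1.0]], 'T': [[1.0, 0.06, -0.07, 449.28], [-0.09, 0.65, -0.75, -799.89], [-0.0, 0.76, 0.65, 746.86], [0.0, 0.0, 0.0, 1.0]]}
board [([560.0, 24.0, 14.0], 0.58)]
dish [([545.0, 292.0, 37.0], 0.92)]
burblock [([575.0, -267.0, 42.0], 0.75)]
charcoal [([436.0, 58.0, 30.0], 0.9)]
ring []
fluxjar [([374.0, -291.0, 43.0], 0.81)]
soldertin [([402.
[... 235 characters left out ...]
,
        7.20432004e+01, -1.14443064e+00]), 'qvel': array([ 0.01117153,  0.02161173,  0.07541248, -0.02073786,  0.01031922,
       -0.10484279]), 'tau': array([ 6.17001224e-04, -4.12357485e+01, -2.32244593e+01,  7.33876554e-02,
        3.75836296e-02,  2.42872909e-05]), 'ee_pos': array([127.04641648, 560.81982331, 187.69305548]), 'orientation': array([[-9.75281575e-01,  2.20965720e-01,  3.14840194e-05],
       [ 2.20965722e-01,  9.75281565e-01,  1.33655674e-04],
       [-1.17246146e-06,  1.37308805e-04, -9.99999991e-01]]), 'force': array([ 0.42864658, -0.17132206, -0.39287936]), 'wrist_torque': array([ 0.03052608, -0.04452662,  0.02372557]), 'grip_force': 0.0, 'opening': 0.9972030954593419}
```

View pics/top0.png

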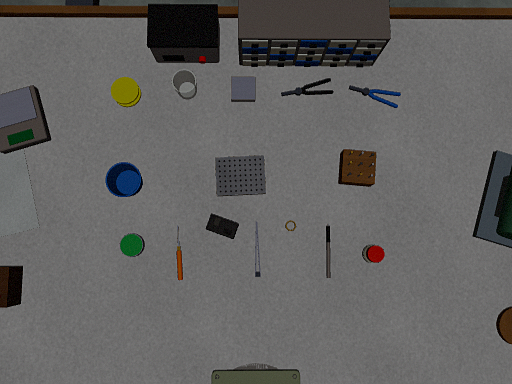

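View pics/side0.png

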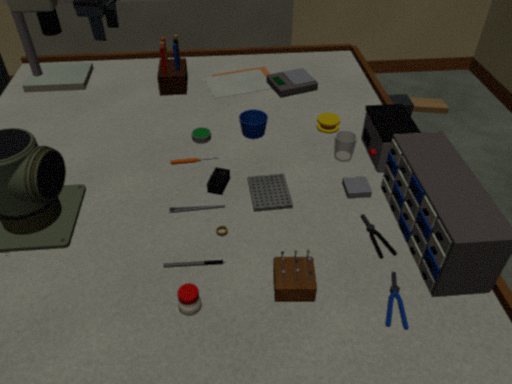

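The top view shows the board at about (240,175), dish (124,180), bur block (358,168), charcoal (222,226), ring (291,226), jar (374,254) and tin (132,245). The side view agrees, with the dish at +y. Next I'll measure these by segmentation.

```bash
cat > m.py <<'E'
from h import *
def blob(mask,box):
    m=np.zeros_like(mask);x0,y0,x1,y1=box;m[y0:y1,x0:x1]=mask[y0:y1,x0:x1]
    m=cv2.morphologyEx(m.astype(np.uint8),cv2.MORPH_CLOSE,np.ones((5,5)))
    c=max(cv2.findContours(m,cv2.RETR_EXTERNAL,cv2.CHAIN_APPROX_NONE)[0],key=cv2.contourArea)
    return c[:,0,:].astype(float)
def rect(cam,c,z):
    W=np.array([pix2world(cam,u,v,z)[:2] for u,v in c],np.float32);return cv2.minAreaRect(W)
E
python3 - <<'E'
from m import *
im=cv2.imread("pics/top0.png").astype(int);b,g,r=[im[:,:,i] for i in range(3)];s=im.sum(2)
hsv=cv2.cvtColor(im.astype(np.uint8),cv2.COLOR_BGR2HSV);sat=hsv[:,:,1]
for y in (165,): print("board row",s[y,205:275:2].tolist(), sat[y,205:275:3].tolist())
T={'board':(((s<330)),(208,148,274,202),12),'charcoal':(s<110,(200,205,245,245),30),'ring':((r-b>25),(280,215,302,237),10),
'jar':((r-g>60),(355,240,392,268),50),'tin':((g-r>30),(112,228,152,262),20),'dish':((b-r>40),(95,155,150,205),55),'bur':((r-b>25),(330,140,385,195),45),
'tweez':(abs(s-s[228:280].mean())>90,(248,218,268,280),5),'pen':(s<330,(320,220,336,280),8),'pick':(((r-b>40)),(170,240,190,285),10)}
for k,(m,bx,z) in T.items():
    try:
        c=blob(m,bx);R=rect("top",c,z);print(k,np.round(R[0],1),np.round(R[1],1),round(R[2],1),'pix',c.min(0),c.max(0))
    except Exception as e: print(k,e)
# networks projection check of side camera
cv2.imwrite("pics/crop.png",cv2.resize(im[130:290,90:400].astype(np.uint8),None,fx=2.5,fy=2.5,interpolation=cv2.INTER_CUBIC))
E
```

```text
board row [319, 321, 318, 329, 349, 254, 194, 102, 201, 176, 127, 210, 45, 224, 230, 74, 219, 6, 218, 232, 106, 238, 161, 225, 221, 99, 222, 217, 221, 203, 341, 324, 327, 331, 339] [7, 2, 7, 2, 23, 14, 21, 10, 48, 16, 29, 13, 14, 28, 22, 0, 7, 10, 10, 17, 11, 7, 5, 5]
board [564.3  34.5] [131.1 159.8] 0.0 pix [208. 148.] [273. 201.]
charcoal [438.2  78.1] [70.7 40. ] 70.3 pix [206. 214.] [238. 238.]
ring [440.6 -86.4] [21.8 24.2] 89.4 pix [286. 220.] [295. 230.]
jar [ 372.1 -280.9] [37.5 34.5] 89.8 pix [368. 246.] [384. 261.]
tin [394.7 295. ] [50.  49.5] 89.9 pix [120. 234.] [141. 255.]
dish [546.2 309.1] [81.1 80.1] 45.6 pix [105. 162.] [140. 196.]
bur [ 577.6 -247.3] [79.1 81.5] 84.6 pix [341. 149.] [375. 184.]
tweez [325.1  -5.2] [ 9.6 11.8] 89.8 pix [255. 271.] [259. 276.]
pen [ 382.2 -175.3] [ 36.5 141.6] 88.9 pix [320. 220.] [335. 279.]
pick [351.9 180.7] [78.6 11.2] 4.2 pix [177. 246.] [182. 279.]
```

View pics/crop.png

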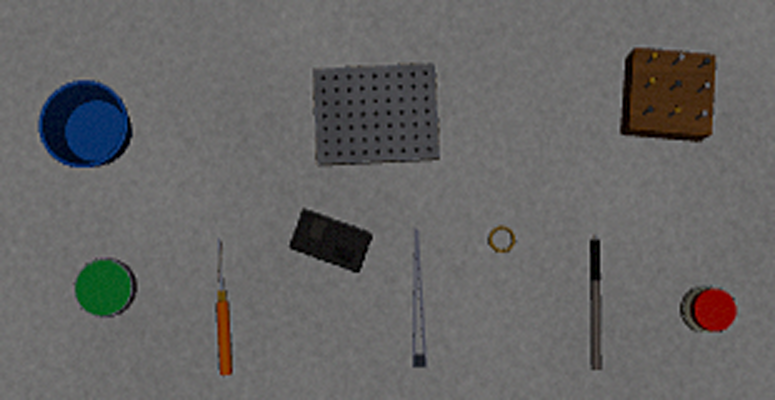

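The crop shows the board with corners near (314,69), (435,64), (439,159) and (316,166), and the bur block top lying right of its dark left wall. I'll compute both from these corners and check them against the side camera.

```bash
python3 - <<'E'
from m import *
im=cv2.imread("pics/top0.png");s=cv2.medianBlur(im,3).astype(int).sum(2)
m=cv2.morphologyEx((s<285).astype(np.uint8),cv2.MORPH_OPEN,np.ones((5,5)))
c=blob(m>0,(208,148,274,204));R=rect("top",c,12);print(R)
P=lambda L,z:np.array([pix2world("top",u/2.5+90,v/2.5+130,z)[:2] for u,v in L])
B=P([(314,69),(435,64),(439,159),(316,166)],12);print(B.round(),B.mean(0))
W=P([(633,48),(715,55),(712,134),(629,130)],45);print(W.round(),W.mean(0))
# side check: bur top corners, jar lid, tin, board corners
S=lambda u,v,z:pix2world("side",u,v,z)[:2].round(1)
print("bur side",S(294,268,45),"jar",S(188,290,50),"tin",S(201,133,20),"board",S(270,192,12),"dish",S(253,117,55),"ring",S(222,230,10),"char",S(220,178,30))
E
```

```text
((561.9767456054688, 35.80683135986328), (97.29296875, 120.57765197753906), 2.825659990310669)
[[606.  96.]
 [611. -23.]
 [517. -27.]
 [510.  93.]] [560.93491525  34.69559563]
[[ 620. -212.]
 [ 613. -291.]
 [ 537. -285.]
 [ 541. -206.]] [ 577.60595491 -248.44928672]
bur side [ 579.  -241.6] jar [ 372.9 -279.3] tin [395.8 285.3] board [563.6  23.8] dish [546.4 300.9] ring [441.4 -92.3] char [443.2  67. ]
```

```bash
python3 -m jog '[{"rotation":[0,0,-0.141],"delta_pos":[0.0268,-0.0266,-0.006],"jaw":1},{"rotation":[0,0,-0.141],"delta_pos":[0.0268,-0.0266,-0.006],"jaw":1},{"rotation":[0,0,-0.141],"delta_pos":[0.0268,-0.0266,-0.006],"jaw":1},{"rotation":[0,0,-0.141],"delta_pos":[0.0268,-0.0266,-0.006],"jaw":1},{"rotation":[0,0,-0.141],"delta_pos":[0.0268,-0.0266,-0.006],"jaw":1}]'; python3 -m jog '[{"rotation":[0,0,-0.141],"delta_pos":[0.0268,-0.0266,-0.006],"jaw":1},{"rotation":[0,0,-0.141],"delta_pos":[0.0268,-0.0266,-0.006],"jaw":1},{"rotation":[0,0,-0.141],"delta_pos":[0.0268,-0.0266,-0.006],"jaw":1},{"rotation":[0,0,-0.141],"delta_pos":[0.0268,-0.0266,-0.006],"jaw":1},{"rotation":[0,0,-0.141],"delta_pos":[0.0268,-0.0266,-0.006],"jaw":1}]';  python3 -m jog '[{"rotation":[0,0,-0.141],"delta_pos":[0,0,-0.02],"jaw":1},{"rotation":[0,0,-0.141],"delta_pos":[0,0,-0.02],"jaw":1},{"rotation":[0,0,0],"delta_pos":[0,0,-0.018],"jaw":1},{"rotation":[0,0,0],"delta_pos":[0,0,0],"jaw":1}]'
python3 - <<'E'
from h import *
for c in("top","side"): cv2.imwrite(f"pics/{c}1.png",vision.capture(c)[:,:,::-1])
a=cv2.imread("pics/top1.png")[190:310,80:220];b=cv2.imread("pics/side1.png")[70:190,140:280]
cv2.imwrite("pics/c1.png",cv2.resize(np.hstack([a,b]),None,fx=2.8,fy=2.8,interpolation=cv2.INTER_CUBIC))
E
```

```text
clock: 1.6
ee_pos: [261.9, 426.7, 157.6]
orientation: [[-0.595, 0.804, 0.0], [0.804, 0.595, 0.0], [0.0, 0.001, -1.0]]
force: [0.1, -0.1, 0.0]
opening: 0.999
grip_force: 0.0
clock: 2.1
ee_pos: [396.1, 293.7, 127.6]
orientation: [[0.068, 0.998, 0.001], [0.998, -0.068, 0.0], [0.0, 0.001, -1.0]]
force: [-0.3, 0.7, 0.3]
opening: 1.002
grip_force: 0.0
clock: 2.5
ee_pos: [393.6, 293.5, 67.7]
orientation: [[0.337, 0.941, -0.004], [0.941, -0.337, -0.003], [-0.004, -0.003, -1.0]]
force: [0.5, -0.4, 0.6]
opening: 1.003
grip_force: 0.0
```

View pics/c1.png

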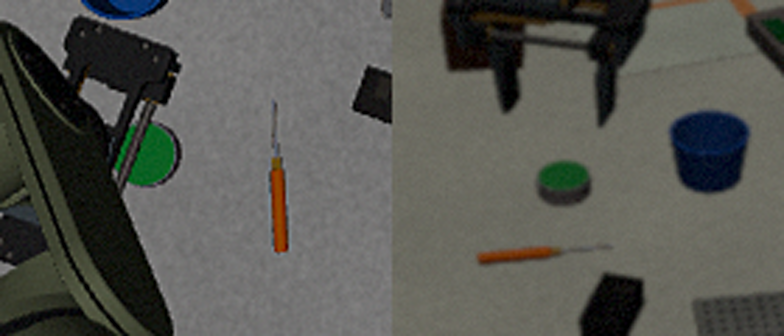

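The view has the tin between the open fingers. Side crop: fingertips at about (505,112) and (605,125), tin top at (563,177). I'll check the offset between the two.

```bash
python3 - <<'E'
from h import *
print(world2pix("side",[393.6,293.5,67.7]),"seen 198.2,112.1")
print(world2pix("side",[394.7,295,20]),"seen 201,133", world2pix("top",[393.6,293.5,67.7]))
print(pix2world("side",198.2,112.1,67.7),pix2world("side",201,133,20))
E
```

```text
[198.90004325 117.1973121 ] seen 198.2,112.1
[200.60781154 131.13273803] seen 201,133 [126.06247757 244.73868694]
[391.57038922 320.80727431  67.7       ] [395.80474819 285.34327215  20.        ]
```

```bash
python3 - <<'E'
from m import *
def cen(cam,f,fn,box,z):
    im=cv2.imread(fn).astype(int);b,g,r=[im[:,:,i] for i in range(3)]
    c=blob(f(r,g,b),box);R=rect(cam,c,z);print(cam,np.round(R,1) if 0 else R,c.min(0),c.max(0))
cen("side",lambda r,g,b:(g-r>25),"pics/side0.png",(185,120,220,150),20)
cen("side",lambda r,g,b:(r-g>60),"pics/side0.png",(170,275,205,320),50)
cen("side",lambda r,g,b:(b-r>25),"pics/side0.png",(230,100,280,145),55)
cen("top",lambda r,g,b:(g-r>30),"pics/top0.png",(112,228,152,262),20)
print([world2pix("side",[394.7+dx,295+dy,20]).round(1) for dx,dy in((25,0),(-25,0),(0,25),(0,-25))])
E
```

```text
side ((395.5401611328125, 288.2244873046875), (45.75874328613281, 46.77796173095703), 84.78907775878906) [193. 128.] [209. 137.]
side ((371.9876403808594, -284.283447265625), (35.25751876831055, 38.59483337402344), 0.27460184693336487) [178. 284.] [197. 301.]
side ((548.97021484375, 271.07635498046875), (78.66632843017578, 140.00486755371094), 4.937041759490967) [239. 110.] [267. 137.]
top ((394.74334716796875, 294.968017578125), (49.998626708984375, 49.4945068359375), 89.87310028076172) [120. 234.] [141. 255.]
[array([209.3, 130.7]), array([191.9, 131.6]), array([200.6, 126.3]), array([200.6, 136.1])]
```

```bash
python3 -m jog '[{"rotation":[0,0,0],"delta_pos":[0.001,0,-0.03],"jaw":1},{"rotation":[0,0,0],"delta_pos":[0,0,-0.025],"jaw":1},{"rotation":[0,0,0],"delta_pos":[0,0,-0.008],"jaw":1},{"rotation":[0,0,0],"delta_pos":[0,0,0],"jaw":1},{"rotation":[0,0,0],"delta_pos":[0,0,0],"jaw":0}]'; python3 -m jog '[{"rotation":[0,0,0],"delta_pos":[0,0,0],"jaw":0},{"rotation":[0,0,0],"delta_pos":[0,0,0],"jaw":0},{"rotation":[0,0,0],"delta_pos":[0,0,0],"jaw":0},{"rotation":[0,0,0],"delta_pos":[0,0,0],"jaw":0},{"rotation":[0,0,0],"delta_pos":[0,0,0],"jaw":0}]'
python3 - <<'E'
from h import *
for c in("top","side"): cv2.imwrite(f"pics/{c}2.png",vision.capture(c)[:,:,::-1])
a=cv2.imread("pics/top2.png")[190:310,80:220];b=cv2.imread("pics/side2.png")[70:190,140:280]
cv2.imwrite("pics/c2.png",cv2.resize(np.hstack([a,b]),None,fx=2.8,fy=2.8,interpolation=cv2.INTER_CUBIC))
E
```

```text
clock: 3.1
ee_pos: [397.0, 295.6, 7.9]
orientation: [[0.337, 0.941, 0.002], [0.941, -0.337, 0.001], [0.002, 0.001, -1.0]]
force: [0.1, -0.6, -0.1]
opening: 0.942
grip_force: 0.0
clock: 3.6
ee_pos: [396.1, 294.8, 6.8]
orientation: [[0.337, 0.941, 0.0], [0.941, -0.337, 0.0], [0.0, 0.0, -1.0]]
force: [-0.8, -0.7, -0.1]
opening: 0.506
grip_force: 0.0
```

View pics/c2.png

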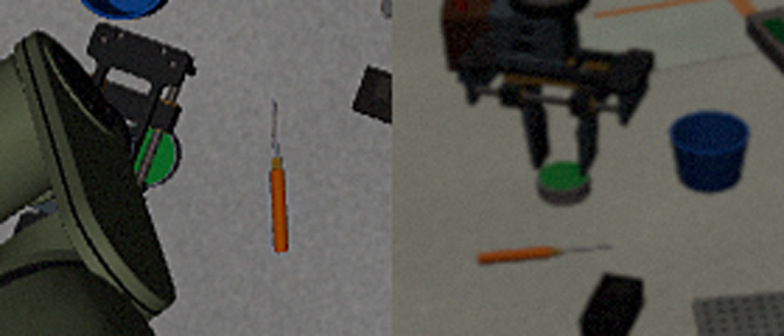

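The side crop shows the fingertips at (540,165) and (583,177), at or behind the tin's far edge. The opening is below the tin's diameter with no grip force, so something is off. I'll zoom in with the predicted tips drawn on.

```bash
python3 - <<'E'
from h import *
s=ctrl.sense();R=s["orientation"];p=s["ee_pos"];print(p,s["opening"],s["grip_force"])
out=[]
for cam,(x0,y0) in(("side",(170,100)),("top",(95,210))):
    im=cv2.imread(f"pics/{cam}2.png")[y0:y0+60,x0:x0+60];im=cv2.resize(im,None,fx=6,fy=6,interpolation=cv2.INTER_CUBIC)
    im=cv2.convertScaleAbs(im,alpha=1.8)
    for sg in(-1,1):
        for dx in(-16,16):
            q=world2pix(cam,p+sg*23*R[:,1]+dx*R[:,0]);q=((q-[x0,y0]+.5)*6).astype(int);cv2.circle(im,tuple(map(int,q)),3,(255,0,255),-1)
    for z in(0,20):
        th=np.linspace(0,6.28,40);pts=np.array([(world2pix(cam,[394.7+28*np.cos(t),295+28*np.sin(t),z])-[x0,y0]+.5)*6 for t in th],int);cv2.polylines(im,[pts],True,(0,255,255),1)
    out.append(im)
cv2.imwrite("pics/z2.png",np.hstack(out))
E
```

```text
[396.06834953 294.78910222   6.70026441] 0.4178372863891365 0.0
```

View pics/z2.png

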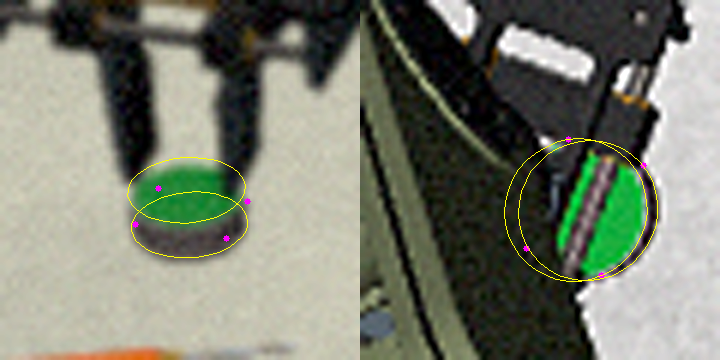

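```bash
python3 -m jog '[{"rotation":[0,0,0],"delta_pos":[0,0,0],"jaw":0},{"rotation":[0,0,0],"delta_pos":[0,0,0],"jaw":0},{"rotation":[0,0,0],"delta_pos":[0,0,0],"jaw":0},{"rotation":[0,0,0],"delta_pos":[0,0,0],"jaw":0},{"rotation":[0,0,0],"delta_pos":[0,0,0],"jaw":0}]'
python3 - <<'E'
from h import *
s=ctrl.sense();p=s["ee_pos"];print(p,s["joint_pos"])
out=[]
for cam,(x0,y0) in(("side",(170,90)),("top",(95,210))):
    im=vision.capture(cam)[:,:,::-1];cv2.imwrite(f"pics/{cam}3.png",im);im=im[y0:y0+60,x0:x0+60]
    im=cv2.convertScaleAbs(cv2.resize(im,None,fx=6,fy=6,interpolation=cv2.INTER_CUBIC),alpha=1.8)
    for k in range(0,60,20):
        q=(world2pix(cam,p+[0,0,k])-[x0,y0]+.5)*6;cv2.circle(im,(int(q[0]),int(q[1])),3,(255,0,255),-1)
    out.append(im)
cv2.imwrite("pics/z3.png",np.hstack(out))
E
```

```text
clock: 4.2
ee_pos: [396.1, 294.8, 6.7]
orientation: [[0.337, 0.941, 0.0], [0.941, -0.337, -0.0], [-0.0, 0.0, -1.0]]
force: [0.6, 1.2, -0.6]
opening: 0.008
grip_force: 0.0
[396.05031469 294.78640024   6.65733932] [ 3.53297020e+01  2.22674872e+01  1.14130180e+02 -6.95490132e-03
  4.36030458e+01  5.50453787e+01]
```

View pics/z3.png

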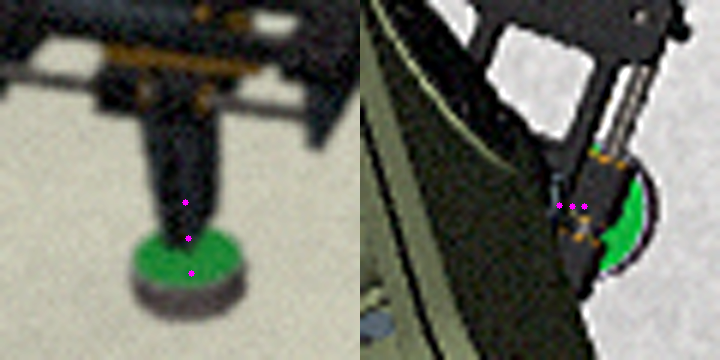

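The closed fingertips lie over the green top, at about (190,250), while the reported TCP projects to (190,272). The real fingertips are therefore roughly 14–20 mm higher than the reported TCP. I'll open, then descend gently until the force shows table contact.

```bash
python3 -c "
from station import ctrl
print(ctrl.hold_point_z)"; python3 -m jog '[{"rotation":[0,0,0],"delta_pos":[0,0,0],"jaw":1},{"rotation":[0,0,0],"delta_pos":[0,0,0],"jaw":1},{"rotation":[0,0,0],"delta_pos":[0,0,0],"jaw":1},{"rotation":[0,0,0],"delta_pos":[0,0,0],"jaw":1},{"rotation":[0,0,0],"delta_pos":[0,0,0],"jaw":1}]';python3 -m jog '[{"rotation":[0,0,0],"delta_pos":[0,0,0],"jaw":1},{"rotation":[0,0,0],"delta_pos":[0,0,0],"jaw":1},{"rotation":[0,0,0],"delta_pos":[0,0,0],"jaw":1},{"rotation":[0,0,0],"delta_pos":[0,0,0],"jaw":1},{"rotation":[0,0,0],"delta_pos":[0,0,0],"jaw":1}]'; python3 -m jog '[{"rotation":[0,0,0],"delta_pos":[0,0,-0.002],"jaw":1},{"rotation":[0,0,0],"delta_pos":[0,0,-0.002],"jaw":1},{"rotation":[0,0,0],"delta_pos":[0,0,-0.001],"jaw":1},{"rotation":[0,0,0],"delta_pos":[0,0,0],"jaw":1}]'
```

```text
-18.8
clock: 4.8
ee_pos: [396.1, 294.8, 6.7]
orientation: [[0.337, 0.941, 0.0], [0.941, -0.337, 0.0], [0.0, 0.0, -1.0]]
force: [-0.5, -0.1, 0.4]
opening: 0.413
grip_force: 0.0
clock: 5.3
ee_pos: [396.1, 294.8, 6.7]
orientation: [[0.337, 0.941, 0.0], [0.941, -0.337, -0.0], [0.0, 0.0, -1.0]]
force: [0.3, 0.1, -0.7]
opening: 0.847
grip_force: 0.0
clock: 5.7
ee_pos: [395.9, 294.7, 1.4]
orientation: [[0.337, 0.941, -0.0], [0.941, -0.337, -0.0], [-0.0, -0.0, -1.0]]
force: [-0.3, -0.6, 0.0]
opening: 0.999
grip_force: 0.0
```

```bash
for i in 1; do python3 -m jog '[{"rotation":[0,0,0],"delta_pos":[0,0,-0.003],"jaw":1},{"rotation":[0,0,0],"delta_pos":[0,0,-0.002],"jaw":1},{"rotation":[0,0,0],"delta_pos":[0,0,0],"jaw":1}]' ; done; python3 -m jog '[{"rotation":[0,0,0],"delta_pos":[0,0,-0.002],"jaw":1},{"rotation":[0,0,0],"delta_pos":[0,0,-0.001],"jaw":1},{"rotation":[0,0,0],"delta_pos":[0,0,0],"jaw":1}]'
```

```text
clock: 6.0
ee_pos: [395.8, 294.7, -3.7]
orientation: [[0.337, 0.941, -0.001], [0.941, -0.337, -0.0], [-0.001, -0.0, -1.0]]
force: [0.6, 0.3, -0.1]
opening: 0.996
grip_force: 0.0
clock: 6.3
ee_pos: [396.0, 294.8, -6.5]
orientation: [[0.337, 0.941, -0.0], [0.941, -0.337, -0.0], [-0.0, -0.0, -1.0]]
force: [-0.1, 0.6, 1.1]
opening: 0.998
grip_force: 0.0
```

Reported z is negative with no contact, so the offset is confirmed. I'll keep going gently.

```bash
python3 -m jog '[{"rotation":[0,0,0],"delta_pos":[0,0,-0.002],"jaw":1},{"rotation":[0,0,0],"delta_pos":[0,0,-0.001],"jaw":1},{"rotation":[0,0,0],"delta_pos":[0,0,0],"jaw":1}]';python3 -m jog '[{"rotation":[0,0,0],"delta_pos":[0,0,-0.002],"jaw":1},{"rotation":[0,0,0],"delta_pos":[0,0,-0.001],"jaw":1},{"rotation":[0,0,0],"delta_pos":[0,0,0],"jaw":1}]'
```

```text
clock: 6.6
ee_pos: [395.9, 294.7, -9.5]
orientation: [[0.337, 0.941, -0.0], [0.941, -0.337, -0.0], [-0.0, -0.0, -1.0]]
force: [0.7, 0.7, 0.3]
opening: 1.0
grip_force: 0.0
clock: 6.9
ee_pos: [395.9, 294.7, -12.5]
orientation: [[0.337, 0.941, -0.0], [0.941, -0.337, -0.0], [-0.0, -0.0, -1.0]]
force: [0.5, -0.0, 0.5]
opening: 1.001
grip_force: 0.0
```

```bash
python3 -m jog '[{"rotation":[0,0,0],"delta_pos":[0,0,0],"jaw":0},{"rotation":[0,0,0],"delta_pos":[0,0,0],"jaw":0},{"rotation":[0,0,0],"delta_pos":[0,0,0],"jaw":0},{"rotation":[0,0,0],"delta_pos":[0,0,0],"jaw":0},{"rotation":[0,0,0],"delta_pos":[0,0,0],"jaw":0}]'; python3 -m jog '[{"rotation":[0,0,0],"delta_pos":[0,0,0],"jaw":0},{"rotation":[0,0,0],"delta_pos":[0,0,0],"jaw":0}]'
```

```text
clock: 7.4
ee_pos: [396.0, 294.8, -12.3]
orientation: [[0.337, 0.941, -0.0], [0.941, -0.337, -0.0], [-0.0, -0.0, -1.0]]
force: [0.5, -0.3, -0.2]
opening: 0.601
grip_force: 30.1
clock: 7.6
ee_pos: [396.0, 294.8, -12.3]
orientation: [[0.337, 0.941, -0.0], [0.941, -0.337, -0.0], [-0.0, 0.0, -1.0]]
force: [0.5, -0.3, 0.0]
opening: 0.596
grip_force: 30.0
```

```bash
python3 -m jog '[{"rotation":[0,0,0],"delta_pos":[0,0,0.01],"jaw":0},{"rotation":[0,0,0],"delta_pos":[0,0,0.02],"jaw":0},{"rotation":[0,0,0],"delta_pos":[0,0,0.03],"jaw":0},{"rotation":[0,0,0],"delta_pos":[0.008,-0.02,0.03],"jaw":0},{"rotation":[0,0,0],"delta_pos":[0.014,-0.032,0.01],"jaw":0}]'; python3 -m jog '[{"rotation":[0,0,0],"delta_pos":[0.016,-0.036,0],"jaw":0},{"rotation":[0,0,0],"delta_pos":[0.016,-0.036,0],"jaw":0},{"rotation":[0,0,0],"delta_pos":[0.016,-0.036,0],"jaw":0},{"rotation":[0,0,0],"delta_pos":[0.016,-0.036,0],"jaw":0},{"rotation":[0,0,0],"delta_pos":[0.016,-0.036,0],"jaw":0}]';python3 -m jog '[{"rotation":[0,0,0],"delta_pos":[0.016,-0.036,0],"jaw":0},{"rotation":[0,0,0],"delta_pos":[0.016,-0.036,0],"jaw":0},{"rotation":[0,0,0],"delta_pos":[0.016,-0.036,0],"jaw":0},{"rotation":[0,0,0],"delta_pos":[0.016,-0.036,0],"jaw":0},{"rotation":[0,0,0],"delta_pos":[0.006,-0.022,0],"jaw":0}]';python3 -m jog '[{"rotation":[0,0,0],"delta_pos":[0,0,-0.03],"jaw":0},{"rotation":[0,0,0],"delta_pos":[0,0,-0.03],"jaw":0},{"rotation":[0,0,0],"delta_pos":[0,0,0],"jaw":0}]'
python3 - <<'E'
from m import *
out=[]
p=ctrl.sense()["ee_pos"]
for cam,(x0,y0) in(("side",(190,120)),("top",(230,120))):
    im=vision.capture(cam)[:,:,::-1];cv2.imwrite(f"pics/{cam}4.png",im);print(world2pix(cam,p))
    im=im[y0:y0+130,x0:x0+130]
    out.append(cv2.resize(im,None,fx=3,fy=3,interpolation=cv2.INTER_CUBIC))
cv2.imwrite("pics/z4.png",cv2.convertScaleAbs(np.hstack(out),alpha=1.6))
E
```

```text
clock: 8.1
ee_pos: [419.9, 244.4, 91.3]
orientation: [[0.334, 0.942, 0.006], [0.942, -0.334, 0.004], [0.005, 0.004, -1.0]]
force: [1.1, 0.1, -1.1]
opening: 0.6
grip_force: 30.0
clock: 8.6
ee_pos: [498.6, 61.2, 88.4]
orientation: [[0.337, 0.941, 0.001], [0.941, -0.337, 0.0], [0.0, 0.001, -1.0]]
force: [0.7, 0.1, -0.6]
opening: 0.599
grip_force: 30.0
clock: 9.1
ee_pos: [569.5, -106.0, 88.3]
orientation: [[0.339, 0.941, 0.002], [0.941, -0.339, -0.001], [-0.0, 0.002, -1.0]]
force: [0.3, 0.0, -0.9]
opening: 0.602
grip_force: 30.0
clock: 9.4
ee_pos: [564.7, -102.9, 24.6]
orientation: [[0.338, 0.941, -0.008], [0.941, -0.338, 0.002], [-0.001, -0.008, -1.0]]
force: [-0.2, -0.1, 0.1]
opening: 0.598
grip_force: 30.0
[277.28709517 225.28931016]
[297.21504054 173.35632368]
```

View pics/z4.png

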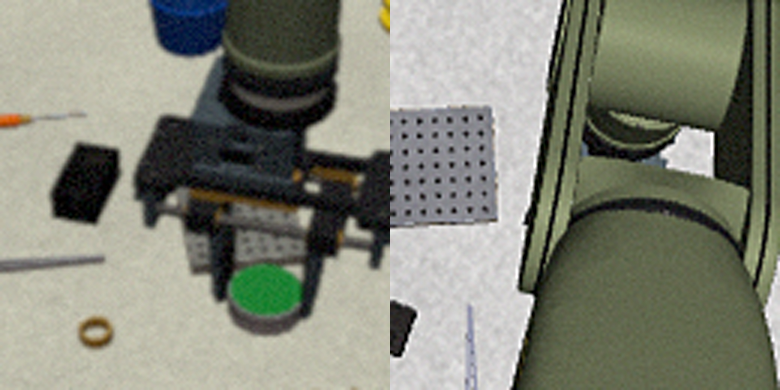

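The tin is held between the fingers at side px (278,216), which matches the TCP estimate. I'll check the settled position and set it down.

```bash
python3 -c "
from h import *
print(pix2world('side',278.3,215.7,57))"; python3 -m jog '[{"rotation":[0,0,0],"delta_pos":[0,0,-0.02],"jaw":0},{"rotation":[0,0,0],"delta_pos":[0,0,-0.01],"jaw":0},{"rotation":[0,0,0],"delta_pos":[0,0,0],"jaw":0},{"rotation":[0,0,0],"delta_pos":[0,0,0],"jaw":0}]'
```

```text
[ 565.43996785 -105.55751767   57.        ]
clock: 9.9
ee_pos: [568.7, -103.2, -1.3]
orientation: [[0.337, 0.941, 0.002], [0.941, -0.337, -0.0], [0.0, 0.002, -1.0]]
force: [0.6, 0.7, -0.4]
opening: 0.598
grip_force: 30.0
```

```bash
python3 -m jog '[{"rotation":[0,0,0],"delta_pos":[0.001,-0.003,-0.006],"jaw":0},{"rotation":[0,0,0],"delta_pos":[0,0,-0.004],"jaw":0},{"rotation":[0,0,0],"delta_pos":[0,0,-0.001],"jaw":0},{"rotation":[0,0,0],"delta_pos":[0,0,0],"jaw":0},{"rotation":[0,0,0],"delta_pos":[0,0,0],"jaw":1}]';python3 -m jog '[{"rotation":[0,0,0],"delta_pos":[0,0,0],"jaw":1},{"rotation":[0,0,0],"delta_pos":[0,0,0],"jaw":1},{"rotation":[0,0,0],"delta_pos":[0,0,0],"jaw":1}]'
```

```text
clock: 10.4
ee_pos: [569.5, -106.4, -12.9]
orientation: [[0.337, 0.941, 0.001], [0.941, -0.337, -0.0], [0.0, 0.001, -1.0]]
force: [-0.0, -0.9, -0.2]
opening: 0.66
grip_force: 0.0
clock: 10.7
ee_pos: [568.9, -106.1, -13.6]
orientation: [[0.337, 0.941, -0.0], [0.941, -0.337, 0.0], [-0.0, -0.0, -1.0]]
force: [-1.1, -0.8, -0.1]
opening: 0.919
grip_force: 0.0
```

```bash
python3 -m jog '[{"rotation":[0,0,0],"delta_pos":[0,0,-0.001],"jaw":1},{"rotation":[0,0,0],"delta_pos":[0,0,-0.001],"jaw":1},{"rotation":[0,0,0],"delta_pos":[0,0,0],"jaw":1}]';python3 -m jog '[{"rotation":[0,0,0],"delta_pos":[0,0,-0.001],"jaw":1},{"rotation":[0,0,0],"delta_pos":[0,0,-0.001],"jaw":1},{"rotation":[0,0,0],"delta_pos":[0,0,0],"jaw":1}]'
```

```text
clock: 11.0
ee_pos: [568.9, -106.1, -15.6]
orientation: [[0.337, 0.941, -0.0], [0.941, -0.337, 0.0], [-0.0, -0.0, -1.0]]
force: [-0.1, 0.7, 0.2]
opening: 1.001
grip_force: 0.0
clock: 11.3
ee_pos: [568.9, -106.2, -17.5]
orientation: [[0.337, 0.941, -0.0], [0.941, -0.337, 0.0], [-0.0, -0.0, -1.0]]
force: [-0.1, -0.3, -0.0]
opening: 1.0
grip_force: 0.0
```

```bash
python3 -m jog '[{"rotation":[0,0,0],"delta_pos":[0,0,0.025],"jaw":1},{"rotation":[0,0,0],"delta_pos":[0,0,0.045],"jaw":1},{"rotation":[0,0,0],"delta_pos":[-0.02,0.028,0.01],"jaw":1},{"rotation":[0,0,0],"delta_pos":[-0.025,0.035,0],"jaw":1},{"rotation":[0,0,0],"delta_pos":[-0.025,0.035,0],"jaw":1}]';python3 -m jog '[{"rotation":[0,0,0],"delta_pos":[-0.025,0.035,0],"jaw":1},{"rotation":[0,0,0],"delta_pos":[-0.025,0.035,0],"jaw":1},{"rotation":[0,0,0],"delta_pos":[-0.0115,0.015,0],"jaw":1},{"rotation":[0,0,0],"delta_pos":[0,0,0],"jaw":1},{"rotation":[0,0,0],"delta_pos":[0,0,0],"jaw":1}]'
python3 - <<'E'
from m import *
im=vision.capture("top")[:,:,::-1].astype(int);cv2.imwrite("pics/top5.png",im);b,g,r=[im[:,:,i] for i in range(3)]
c=blob(g-r>30,(270,140,330,220));print("tin",rect("top",c,20))
im=vision.capture("side")[:,:,::-1];cv2.imwrite("pics/side5.png",im);b,g,r=[im[:,:,i].astype(int) for i in range(3)]
c=blob(g-r>25,(240,190,320,260));print("tin",rect("side",c,20))
im=im[110:240,160:320];cv2.imwrite("pics/z5.png",cv2.convertScaleAbs(cv2.resize(im,None,fx=4.5,fy=4.5,interpolation=cv2.INTER_CUBIC),alpha=1.6))
E
```

```text
clock: 11.8
ee_pos: [498.7, -7.5, 63.3]
orientation: [[0.339, 0.941, 0.002], [0.941, -0.339, 0.0], [0.001, 0.002, -1.0]]
force: [1.2, 1.4, -0.2]
opening: 0.998
grip_force: 0.0
clock: 12.3
ee_pos: [438.1, 76.8, 63.0]
orientation: [[0.336, 0.942, 0.001], [0.942, -0.336, -0.0], [0.0, 0.001, -1.0]]
force: [0.2, -0.4, -0.5]
opening: 1.003
grip_force: 0.0
tin ((571.2728271484375, -108.98528289794922), (51.25481414794922, 49.267581939697266), 89.96941375732422)
tin ((570.0751342773438, -109.95105743408203), (49.06098556518555, 49.40214157104492), 84.83739471435547)[ WARN:0@0.982] global loadsave.cpp:1063 imwrite_ Unsupported depth image for selected encoder is fallbacked to CV_8U.
```

View pics/z5.png

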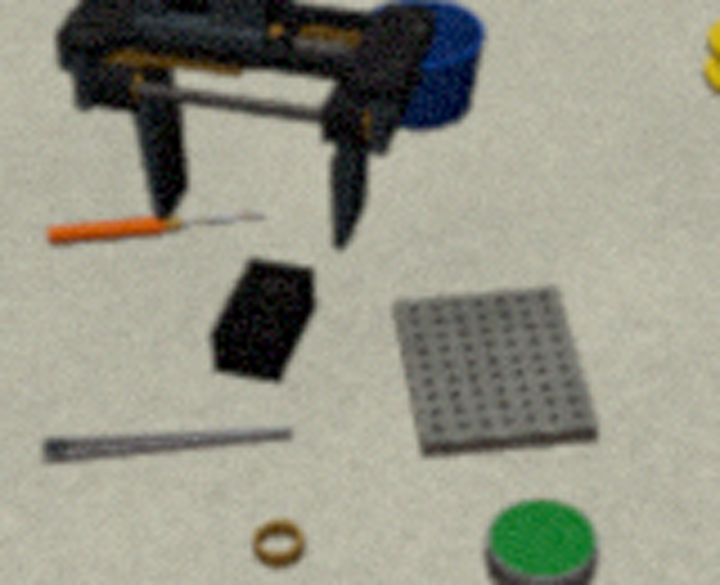

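The tin stands at about (571,-109), as wanted. The gripper straddles the charcoal at z5 px (265,320), so I'll descend and grip.

```bash
python3 -m jog '[{"rotation":[0,0,0],"delta_pos":[0,0,-0.035],"jaw":1},{"rotation":[0,0,0],"delta_pos":[0,0,-0.03],"jaw":1},{"rotation":[0,0,0],"delta_pos":[0,0,-0.01],"jaw":1},{"rotation":[0,0,0],"delta_pos":[0,0,0],"jaw":0.8},{"rotation":[0,0,0],"delta_pos":[0,0,0],"jaw":0}]';python3 -m jog '[{"rotation":[0,0,0],"delta_pos":[0,0,0],"jaw":0},{"rotation":[0,0,0],"delta_pos":[0,0,0],"jaw":0},{"rotation":[0,0,0],"delta_pos":[0,0,0],"jaw":0},{"rotation":[0,0,0],"delta_pos":[0,0,0],"jaw":0},{"rotation":[0,0,0],"delta_pos":[0,0,0],"jaw":0}]';python3 -m jog '[{"rotation":[0,0,0],"delta_pos":[0,0,0],"jaw":0},{"rotation":[0,0,0],"delta_pos":[0,0,0],"jaw":0}]'
```

```text
clock: 12.9
ee_pos: [438.7, 76.6, -11.7]
orientation: [[0.338, 0.941, 0.001], [0.941, -0.338, 0.0], [0.001, 0.001, -1.0]]
force: [-0.2, -0.2, -0.2]
opening: 0.856
grip_force: 0.0
clock: 13.4
ee_pos: [437.6, 76.9, -12.1]
orientation: [[0.337, 0.941, 0.0], [0.941, -0.337, 0.0], [0.0, 0.0, -1.0]]
force: [-0.4, -0.3, 3.8]
opening: 0.433
grip_force: 30.0
clock: 13.6
ee_pos: [437.6, 76.9, -12.1]
orientation: [[0.337, 0.941, 0.0], [0.941, -0.337, 0.0], [0.0, 0.0, -1.0]]
force: [-0.8, -0.3, 4.6]
opening: 0.434
grip_force: 30.0
```

```bash
python3 -m jog '[{"rotation":[0,0,0],"delta_pos":[0,0,0.02],"jaw":0},{"rotation":[0,0,0],"delta_pos":[0,0,0.03],"jaw":0},{"rotation":[0,0,0],"delta_pos":[0.014,-0.004,0.01],"jaw":0},{"rotation":[0,0,0.132],"delta_pos":[0.03,-0.01,0],"jaw":0},{"rotation":[0,0,0.132],"delta_pos":[0.03,-0.01,0],"jaw":0}]';python3 -m jog '[{"rotation":[0,0,0.132],"delta_pos":[0.03,-0.01,0],"jaw":0},{"rotation":[0,0,0],"delta_pos":[0.02,-0.008,0],"jaw":0},{"rotation":[0,0,0],"delta_pos":[0,0,0],"jaw":0},{"rotation":[0,0,0],"delta_pos":[0,0,0],"jaw":0}]'
python3 - <<'E'
from m import *
im=vision.capture("side")[:,:,::-1];cv2.imwrite("pics/side6.png",im)
p=ctrl.sense()["ee_pos"];print(world2pix("side",[p[0],p[1],p[2]+42]))
im=im[130:230,190:330].copy();cv2.imwrite("pics/z6.png",cv2.convertScaleAbs(cv2.resize(im,None,fx=5,fy=5,interpolation=cv2.INTER_CUBIC),alpha=1.8))
E
```

```text
clock: 14.1
ee_pos: [512.3, 52.7, 48.1]
orientation: [[0.074, 0.997, 0.001], [0.997, -0.074, 0.0], [0.0, 0.001, -1.0]]
force: [-0.3, 1.0, -1.4]
opening: 0.44
grip_force: 30.0
clock: 14.5
ee_pos: [560.5, 34.8, 46.9]
orientation: [[-0.051, 0.999, -0.002], [0.999, 0.051, 0.0], [0.0, -0.002, -1.0]]
force: [-0.1, 0.2, -0.6]
opening: 0.436
grip_force: 30.0
[268.67157167 164.54896316]
```

View pics/z6.png

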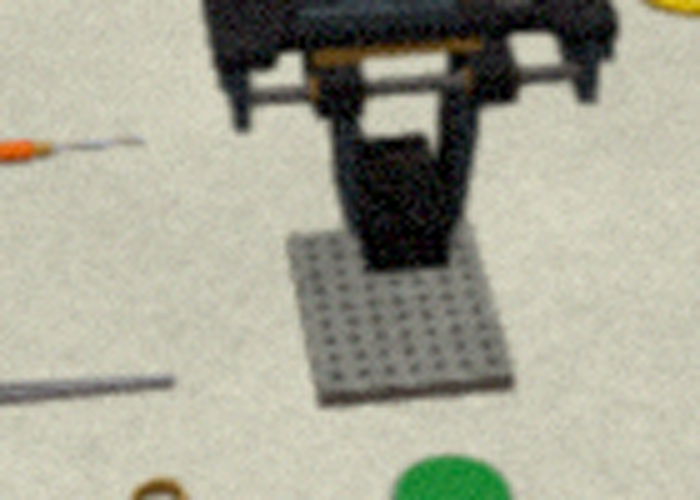

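The charcoal hangs level above the board with its long side aligned. I'll lower and release it.

```bash
python3 -m jog '[{"rotation":[0,0,0],"delta_pos":[0.001,0,-0.02],"jaw":0},{"rotation":[0,0,0],"delta_pos":[0,0,-0.015],"jaw":0},{"rotation":[0,0,0],"delta_pos":[0,0,-0.007],"jaw":0},{"rotation":[0,0,0],"delta_pos":[0,0,0],"jaw":0},{"rotation":[0,0,0],"delta_pos":[0,0,0],"jaw":0}]';python3 -m jog '[{"rotation":[0,0,0],"delta_pos":[0,0,-0.002],"jaw":0},{"rotation":[0,0,0],"delta_pos":[0,0,-0.002],"jaw":0},{"rotation":[0,0,0],"delta_pos":[0,0,0],"jaw":0}]'
```

```text
clock: 15.05
ee_pos: [562.4, 35.1, 6.2]
orientation: [[-0.052, 0.999, 0.001], [0.999, 0.052, 0.0], [0.0, 0.001, -1.0]]
force: [-0.6, 0.5, -0.6]
opening: 0.436
grip_force: 30.0
clock: 15.35
ee_pos: [562.5, 34.8, 1.8]
orientation: [[-0.052, 0.999, 0.0], [0.999, 0.052, -0.0], [-0.0, 0.0, -1.0]]
force: [-0.2, 0.4, -0.5]
opening: 0.439
grip_force: 30.0
```

```bash
python3 -m jog '[{"rotation":[0,0,0],"delta_pos":[0,0,-0.0015],"jaw":0},{"rotation":[0,0,0],"delta_pos":[0,0,0],"jaw":0},{"rotation":[0,0,0],"delta_pos":[0,0,0],"jaw":1},{"rotation":[0,0,0],"delta_pos":[0,0,0],"jaw":1},{"rotation":[0,0,0],"delta_pos":[0,0,0],"jaw":1}]';python3 -m jog '[{"rotation":[0,0,0],"delta_pos":[0,0,0],"jaw":1},{"rotation":[0,0,0],"delta_pos":[0,0,0.02],"jaw":1},{"rotation":[0,0,0],"delta_pos":[0,0,0.03],"jaw":1},{"rotation":[0,0,0],"delta_pos":[0,0,0.02],"jaw":1},{"rotation":[0,0,0],"delta_pos":[-0.022,-0.022,0],"jaw":1}]';python3 -m jog '[{"rotation":[0,0,0],"delta_pos":[-0.025,-0.025,0],"jaw":1},{"rotation":[0,0,0],"delta_pos":[-0.025,-0.025,0],"jaw":1},{"rotation":[0,0,0],"delta_pos":[-0.025,-0.025,0],"jaw":1},{"rotation":[0,0,0],"delta_pos":[-0.025,-0.025,0],"jaw":1},{"rotation":[0,0,0],"delta_pos":[0,0,0],"jaw":1}]'
python3 - <<'E'
from m import *
im=vision.capture("side")[:,:,::-1];cv2.imwrite("pics/side7.png",im);b,g,r=[im[:,:,i].astype(int) for i in range(3)]
c=blob(r-b>25,(205,215,240,245));print("ring",rect("side",c,5))
im=vision.capture("top")[:,:,::-1].copy();cv2.imwrite("pics/top7.png",im)
s=cv2.medianBlur(im,3).astype(int).sum(2)
c=blob(s<110,(212,152,268,200));print("char",rect("top",c,42))
E
```

```text
clock: 15.85
ee_pos: [562.7, 34.8, 0.3]
orientation: [[-0.052, 0.999, 0.0], [0.999, 0.052, 0.0], [-0.0, 0.0, -1.0]]
force: [-0.3, -0.3, -0.7]
opening: 0.667
grip_force: 0.0
clock: 16.35
ee_pos: [545.5, 14.1, 73.5]
orientation: [[-0.054, 0.998, 0.01], [0.999, 0.054, 0.001], [0.0, 0.01, -1.0]]
force: [-0.7, -0.5, -0.7]
opening: 1.001
grip_force: 0.0
clock: 16.85
ee_pos: [437.1, -88.8, 70.1]
orientation: [[-0.049, 0.999, -0.003], [0.999, 0.049, -0.0], [-0.0, -0.003, -1.0]]
force: [0.1, 0.4, 0.6]
opening: 1.0
grip_force: 0.0
ring ((440.19775390625, -87.20362091064453), (26.641597747802734, 27.613262176513672), 30.741432189941406)
char ((561.4738159179688, 36.43578338623047), (43.545894622802734, 70.24913024902344), 2.5956432819366455)
```

```bash
python3 -m jog '[{"rotation":[0,0,0],"delta_pos":[0.001,0.001,-0.04],"jaw":1},{"rotation":[0,0,0],"delta_pos":[0,0,-0.03],"jaw":0.8},{"rotation":[0,0,0],"delta_pos":[0,0,-0.012],"jaw":0.7},{"rotation":[0,0,0],"delta_pos":[0,0,0],"jaw":0.6},{"rotation":[0,0,0],"delta_pos":[0,0,0],"jaw":0.6}]'; python3 -m jog '[{"rotation":[0,0,0],"delta_pos":[0,0,-0.002],"jaw":0.6},{"rotation":[0,0,0],"delta_pos":[0,0,0],"jaw":0.6}]'
```

```text
clock: 17.45
ee_pos: [442.9, -85.7, -11.6]
orientation: [[-0.053, 0.999, 0.001], [0.999, 0.053, -0.0], [-0.0, 0.001, -1.0]]
force: [-0.6, 0.1, -0.5]
opening: 0.681
grip_force: 0.0
clock: 17.65
ee_pos: [442.4, -86.2, -13.1]
orientation: [[-0.052, 0.999, 0.002], [0.999, 0.052, -0.0], [-0.0, 0.002, -1.0]]
force: [0.2, 0.0, -0.0]
opening: 0.603
grip_force: 0.0
```

```bash
python3 -m jog '[{"rotation":[0,0,0],"delta_pos":[-0.001,-0.001,-0.003],"jaw":0.5},{"rotation":[0,0,0],"delta_pos":[0,0,0],"jaw":0},{"rotation":[0,0,0],"delta_pos":[0,0,0],"jaw":0},{"rotation":[0,0,0],"delta_pos":[0,0,0],"jaw":0},{"rotation":[0,0,0],"delta_pos":[0,0,0],"jaw":0}]'; python3 -m jog '[{"rotation":[0,0,0],"delta_pos":[0,0,0],"jaw":0},{"rotation":[0,0,0],"delta_pos":[0,0,0],"jaw":0}]'
```

```text
clock: 18.15
ee_pos: [441.2, -87.4, -16.1]
orientation: [[-0.052, 0.999, 0.001], [0.999, 0.052, -0.0], [-0.0, 0.001, -1.0]]
force: [0.4, 0.1, 5.5]
opening: 0.195
grip_force: 3.3
clock: 18.35
ee_pos: [441.3, -87.4, -16.1]
orientation: [[-0.052, 0.999, 0.002], [0.999, 0.052, -0.0], [-0.0, 0.002, -1.0]]
force: [-1.0, -0.6, 5.0]
opening: 0.025
grip_force: 2.6
```

The jaws shut completely with 5 N upward, so the tips probably rode over the ring, which would make the offset about 26–28 mm. I'll lift, open and look.

```bash
python3 -m jog '[{"rotation":[0,0,0],"delta_pos":[0,0,0.02],"jaw":0},{"rotation":[0,0,0],"delta_pos":[0,0,0.03],"jaw":0.5},{"rotation":[0,0,0],"delta_pos":[0,0,0.02],"jaw":0.6},{"rotation":[0,0,0],"delta_pos":[0,0,0],"jaw":0.6},{"rotation":[0,0,0],"delta_pos":[0,0,0],"jaw":0.6}]'
python3 - <<'E'
from m import *
im=vision.capture("side")[:,:,::-1].copy();cv2.imwrite("pics/side8.png",im);b,g,r=[im[:,:,i].astype(int) for i in range(3)]
c=blob(r-b>25,(195,215,250,250));print("ring",rect("side",c,5))
p=ctrl.sense()["ee_pos"];print(p,[world2pix("side",p+[0,0,k]).round(1) for k in(0,26)])
cv2.imwrite("pics/z8.png",cv2.convertScaleAbs(cv2.resize(im[180:250,180:280],None,fx=6,fy=6,interpolation=cv2.INTER_CUBIC),alpha=1.8))
E
```

```text
clock: 18.85
ee_pos: [440.4, -87.2, 53.1]
orientation: [[-0.052, 0.999, 0.0], [0.999, 0.052, -0.0], [-0.0, 0.0, -1.0]]
force: [-0.0, -0.1, 0.5]
opening: 0.322
grip_force: 0.0
ring ((441.2401123046875, -87.27738952636719), (31.400089263916016, 22.765575408935547), 87.40612030029297)
[439.82666756 -87.06341421  52.48440248] [array([220.3, 214.9]), array([219.7, 206.3])]
```

View pics/z8.png

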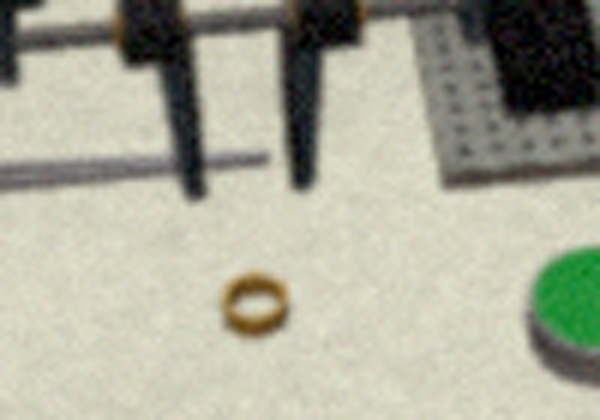

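The ring lies undisturbed at z8 px (255,305), with the fingers straddling it. I'll descend to the deeper level, watching the force.

```bash
python3 -m jog '[{"rotation":[0,0,0],"delta_pos":[0.001,0,-0.03],"jaw":0.6},{"rotation":[0,0,0],"delta_pos":[0,0,-0.025],"jaw":0.6},{"rotation":[0,0,0],"delta_pos":[0,0,-0.013],"jaw":0.6},{"rotation":[0,0,0],"delta_pos":[0,0,0],"jaw":0.6},{"rotation":[0,0,0],"delta_pos":[0,0,0],"jaw":0.6}]'; python3 -m jog '[{"rotation":[0,0,0],"delta_pos":[0,0,-0.001],"jaw":0.6},{"rotation":[0,0,0],"delta_pos":[0,0,-0.001],"jaw":0.6},{"rotation":[0,0,0],"delta_pos":[0,0,0],"jaw":0.6}]';python3 -m jog '[{"rotation":[0,0,0],"delta_pos":[0,0,-0.001],"jaw":0.6},{"rotation":[0,0,0],"delta_pos":[0,0,-0.001],"jaw":0.6},{"rotation":[0,0,0],"delta_pos":[0,0,0],"jaw":0.6}]'
```

```text
clock: 19.4
ee_pos: [441.0, -87.1, -15.5]
orientation: [[-0.052, 0.999, -0.002], [0.999, 0.052, 0.0], [0.001, -0.002, -1.0]]
force: [-0.3, -0.5, -0.9]
opening: 0.601
grip_force: 0.0
clock: 19.7
ee_pos: [441.9, -87.2, -16.4]
orientation: [[-0.052, 0.999, 0.001], [0.999, 0.052, -0.0], [-0.0, 0.001, -1.0]]
force: [0.2, 0.6, -0.4]
opening: 0.599
grip_force: 0.0
clock: 20.0
ee_pos: [441.5, -87.2, -18.8]
orientation: [[-0.052, 0.999, 0.0], [0.999, 0.052, 0.0], [0.0, 0.0, -1.0]]
force: [-0.4, 0.1, -0.0]
opening: 0.599
grip_force: 0.0
```

```bash
python3 -m jog '[{"rotation":[0,0,0],"delta_pos":[0,0,-0.001],"jaw":0.6},{"rotation":[0,0,0],"delta_pos":[0,0,-0.001],"jaw":0.6},{"rotation":[0,0,0],"delta_pos":[0,0,0],"jaw":0.6}]';python3 -m jog '[{"rotation":[0,0,0],"delta_pos":[0,0,-0.001],"jaw":0.6},{"rotation":[0,0,0],"delta_pos":[0,0,0],"jaw":0.6}]'; python3 -m jog '[{"rotation":[0,0,0],"delta_pos":[0,0,-0.001],"jaw":0.6},{"rotation":[0,0,0],"delta_pos":[0,0,0],"jaw":0.6}]'
```

```text
clock: 20.3
ee_pos: [441.4, -87.2, -21.0]
orientation: [[-0.052, 0.999, -0.0], [0.999, 0.052, 0.0], [0.0, -0.0, -1.0]]
force: [0.7, 0.3, 0.0]
opening: 0.595
grip_force: 0.0
clock: 20.5
ee_pos: [441.5, -87.2, -21.9]
orientation: [[-0.052, 0.999, -0.0], [0.999, 0.052, 0.0], [0.0, -0.0, -1.0]]
force: [0.1, -0.3, -0.3]
opening: 0.6
grip_force: 0.0
clock: 20.7
ee_pos: [441.5, -87.2, -22.9]
orientation: [[-0.052, 0.999, -0.0], [0.999, 0.052, 0.0], [0.0, -0.0, -1.0]]
force: [-0.1, -1.0, -0.0]
opening: 0.599
grip_force: 0.0
```

```bash
python3 -m jog '[{"rotation":[0,0,0],"delta_pos":[0,0,0],"jaw":0},{"rotation":[0,0,0],"delta_pos":[0,0,0],"jaw":0},{"rotation":[0,0,0],"delta_pos":[0,0,0],"jaw":0},{"rotation":[0,0,0],"delta_pos":[0,0,0],"jaw":0},{"rotation":[0,0,0],"delta_pos":[0,0,0],"jaw":0}]'; python3 -m jog '[{"rotation":[0,0,0],"delta_pos":[0,0,0],"jaw":0},{"rotation":[0,0,0],"delta_pos":[0,0,0],"jaw":0}]'
```

```text
clock: 21.2
ee_pos: [441.6, -87.2, -22.8]
orientation: [[-0.052, 0.999, 0.0], [0.999, 0.052, -0.0], [-0.0, 0.0, -1.0]]
force: [0.0, 0.3, 0.1]
opening: 0.262
grip_force: 30.0
clock: 21.4
ee_pos: [441.6, -87.2, -22.8]
orientation: [[-0.052, 0.999, 0.0], [0.999, 0.052, -0.0], [-0.0, 0.0, -1.0]]
force: [0.6, -0.5, -0.3]
opening: 0.265
grip_force: 30.0
```

```bash
python3 -m jog '[{"rotation":[0,0,0],"delta_pos":[0,0,0.02],"jaw":0},{"rotation":[0,0,0],"delta_pos":[0,0,0.04],"jaw":0},{"rotation":[0,0,0],"delta_pos":[0,0,0.02],"jaw":0},{"rotation":[0,0,0],"delta_pos":[0.024,0.0245,0],"jaw":0},{"rotation":[0,0,0],"delta_pos":[0.024,0.0245,0],"jaw":0}]';python3 -m jog '[{"rotation":[0,0,0],"delta_pos":[0.024,0.0245,0],"jaw":0},{"rotation":[0,0,0],"delta_pos":[0.024,0.0245,0],"jaw":0},{"rotation":[0,0,0],"delta_pos":[0.024,0.0245,0],"jaw":0},{"rotation":[0,0,0],"delta_pos":[0,0,-0.015],"jaw":0},{"rotation":[0,0,0],"delta_pos":[0,0,-0.015],"jaw":0}]';python3 -m jog '[{"rotation":[0,0,0],"delta_pos":[0,0,-0.002],"jaw":0},{"rotation":[0,0,0],"delta_pos":[0,0,0],"jaw":0},{"rotation":[0,0,0],"delta_pos":[0,0,0],"jaw":0}]'
```

```text
clock: 21.9
ee_pos: [490.4, -38.1, 58.3]
orientation: [[-0.05, 0.999, 0.002], [0.999, 0.05, -0.0], [-0.0, 0.002, -1.0]]
force: [1.3, 0.1, -0.7]
opening: 0.264
grip_force: 30.0
clock: 22.4
ee_pos: [562.5, 36.3, 26.8]
orientation: [[-0.054, 0.999, 0.001], [0.999, 0.054, -0.0], [-0.0, 0.001, -1.0]]
force: [0.4, -0.5, -0.8]
opening: 0.264
grip_force: 30.0
clock: 22.7
ee_pos: [562.0, 35.2, 25.8]
orientation: [[-0.052, 0.999, 0.001], [0.999, 0.052, 0.0], [0.0, 0.001, -1.0]]
force: [-0.5, -0.3, -0.1]
opening: 0.267
grip_force: 30.0
```

```bash
python3 -m jog '[{"rotation":[0,0,0],"delta_pos":[0,0,-0.003],"jaw":0},{"rotation":[0,0,0],"delta_pos":[0,0,-0.002],"jaw":0},{"rotation":[0,0,0],"delta_pos":[0,0,-0.001],"jaw":0},{"rotation":[0,0,0],"delta_pos":[0,0,0],"jaw":0}]'
```

```text
clock: 23.1
ee_pos: [561.6, 35.2, 19.3]
orientation: [[-0.052, 0.999, 0.0], [0.999, 0.052, -0.0], [-0.0, 0.0, -1.0]]
force: [0.8, -0.2, 0.2]
opening: 0.262
grip_force: 30.0
```

```bash
python3 -m jog '[{"rotation":[0,0,0],"delta_pos":[0,0,0],"jaw":0.5},{"rotation":[0,0,0],"delta_pos":[0,0,0],"jaw":0.5},{"rotation":[0,0,0],"delta_pos":[0,0,0],"jaw":0.5},{"rotation":[0,0,0],"delta_pos":[0,0,0.02],"jaw":0.5},{"rotation":[0,0,0],"delta_pos":[0,0,0.04],"jaw":1}]'
```

```text
clock: 23.6
ee_pos: [558.9, 35.2, 77.0]
orientation: [[-0.052, 0.999, -0.007], [0.999, 0.052, -0.0], [0.0, -0.007, -1.0]]
force: [1.2, 0.1, -0.7]
opening: 0.559
grip_force: 0.0
```

```bash
python3 -m jog '[{"rotation":[0,0,0],"delta_pos":[-0.021,-0.035,0],"jaw":1},{"rotation":[0,0,0],"delta_pos":[-0.021,-0.035,0],"jaw":1},{"rotation":[0,0,0],"delta_pos":[-0.021,-0.035,0],"jaw":1},{"rotation":[0,0,0],"delta_pos":[-0.021,-0.035,0],"jaw":1},{"rotation":[0,0,0],"delta_pos":[-0.021,-0.035,0],"jaw":1}]';python3 -m jog '[{"rotation":[0,0,0],"delta_pos":[-0.021,-0.035,0],"jaw":1},{"rotation":[0,0,0],"delta_pos":[-0.021,-0.035,0],"jaw":1},{"rotation":[0,0,0],"delta_pos":[-0.021,-0.035,0],"jaw":1},{"rotation":[0,0,0],"delta_pos":[-0.021,-0.036,0],"jaw":1},{"rotation":[0,0,0],"delta_pos":[0,0,0],"jaw":1}]';python3 -m jog '[{"rotation":[0,0,0],"delta_pos":[0,0,0],"jaw":1},{"rotation":[0,0,0],"delta_pos":[0,0,0],"jaw":1}]'
python3 - <<'E'
from m import *
im=vision.capture("side")[:,:,::-1].copy();cv2.imwrite("pics/side9.png",im);b,g,r=[im[:,:,i].astype(int) for i in range(3)]
a=im[230:320,140:240];
im2=im[140:230,220:320]
c=blob(r-g>60,(170,275,205,320));print("jar",rect("side",c,50))
t=vision.capture("top")[:,:,::-1].copy();cv2.imwrite("pics/top9.png",t);b,g,r=[t[:,:,i].astype(int) for i in range(3)]
c=blob(r-b>25,(225,155,258,195));R=rect("top",c,52);print("ring",R)
s=cv2.medianBlur(t,3).astype(int).sum(2);c=blob(s<110,(212,152,268,200));print("char",rect("top",c,42))
cv2.imwrite("pics/z9.png",cv2.convertScaleAbs(cv2.resize(np.hstack([a,im2]),None,fx=4,fy=4,interpolation=cv2.INTER_CUBIC),alpha=1.8))
E
```

```text
clock: 24.1
ee_pos: [455.7, -140.9, 79.4]
orientation: [[-0.053, 0.999, 0.001], [0.999, 0.053, -0.0], [-0.0, 0.001, -1.0]]
force: [-0.3, -0.5, 0.2]
opening: 0.987
grip_force: 0.0
clock: 24.6
ee_pos: [370.7, -284.2, 79.4]
orientation: [[-0.047, 0.999, 0.0], [0.999, 0.047, -0.002], [-0.002, 0.0, -1.0]]
force: [0.5, 1.1, 0.8]
opening: 1.004
grip_force: 0.0
clock: 24.8
ee_pos: [372.9, -280.0, 79.2]
orientation: [[-0.052, 0.999, 0.0], [0.999, 0.052, 0.0], [0.0, 0.0, -1.0]]
force: [0.0, 0.4, -0.6]
opening: 1.0
grip_force: 0.0
jar ((371.95928955078125, -285.8106384277344), (35.3289909362793, 44.88588333129883), 0.2751120626926422)
ring ((562.3579711914062, 36.24378967285156), (24.332515716552734, 24.524858474731445), 63.719722747802734)
char ((561.3919067382812, 36.443946838378906), (43.88387680053711, 70.40023803710938), 2.9056777954101562)
```

View pics/z9.png

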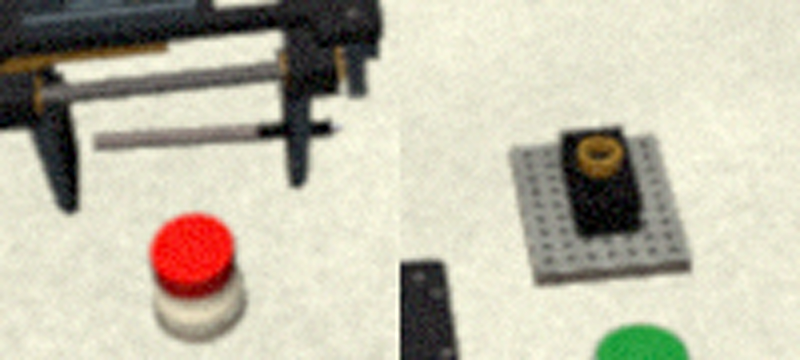

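The ring sits in the middle of the charcoal, and the jar stands upright between the fingers at z9 px (193,255). I'll descend and grip it.

```bash
python3 -m jog '[{"rotation":[0,0,0],"delta_pos":[-0.001,-0.002,-0.03],"jaw":1},{"rotation":[0,0,0],"delta_pos":[0,0,-0.03],"jaw":1},{"rotation":[0,0,0],"delta_pos":[0,0,-0.025],"jaw":1},{"rotation":[0,0,0],"delta_pos":[0,0,-0.01],"jaw":1},{"rotation":[0,0,0],"delta_pos":[0,0,0],"jaw":0.8}]';python3 -m jog '[{"rotation":[0,0,0],"delta_pos":[0,0,0],"jaw":0},{"rotation":[0,0,0],"delta_pos":[0,0,0],"jaw":0},{"rotation":[0,0,0],"delta_pos":[0,0,0],"jaw":0},{"rotation":[0,0,0],"delta_pos":[0,0,0],"jaw":0},{"rotation":[0,0,0],"delta_pos":[0,0,0],"jaw":0}]';python3 -m jog '[{"rotation":[0,0,0],"delta_pos":[0,0,0],"jaw":0},{"rotation":[0,0,0],"delta_pos":[0,0,0],"jaw":0}]'
```

```text
clock: 25.4
ee_pos: [371.3, -281.5, -16.8]
orientation: [[-0.053, 0.999, -0.002], [0.999, 0.053, 0.002], [0.002, -0.002, -1.0]]
force: [-1.0, 0.1, -0.2]
opening: 0.939
grip_force: 0.0
clock: 25.9
ee_pos: [371.7, -282.9, -15.4]
orientation: [[-0.052, 0.999, 0.001], [0.999, 0.052, -0.001], [-0.001, 0.001, -1.0]]
force: [-0.1, 0.1, 0.6]
opening: 0.505
grip_force: 0.0
clock: 26.1
ee_pos: [371.7, -282.9, -15.5]
orientation: [[-0.052, 0.999, 0.0], [0.999, 0.052, -0.0], [-0.0, 0.0, -1.0]]
force: [-0.0, -0.1, 4.4]
opening: 0.466
grip_force: 30.0
```

```bash
python3 -m jog '[{"rotation":[0,0,0],"delta_pos":[0,0,0.015],"jaw":0},{"rotation":[0,0,0],"delta_pos":[0,0,0.03],"jaw":0},{"rotation":[0,0,0],"delta_pos":[0,0,0.03],"jaw":0},{"rotation":[0,0,0],"delta_pos":[0.005,0.012,0.015],"jaw":0},{"rotation":[0,0,0],"delta_pos":[0.01,0.024,0],"jaw":0}]';python3 -m jog '[{"rotation":[0,0,0],"delta_pos":[0.014,0.035,0],"jaw":0},{"rotation":[0,0,0],"delta_pos":[0.014,0.035,0],"jaw":0},{"rotation":[0,0,0],"delta_pos":[0.014,0.035,0],"jaw":0},{"rotation":[0,0,0],"delta_pos":[0.014,0.035,0],"jaw":0},{"rotation":[0,0,0],"delta_pos":[0.014,0.035,0],"jaw":0}]';python3 -m jog '[{"rotation":[0,0,0],"delta_pos":[0.014,0.035,0],"jaw":0},{"rotation":[0,0,0],"delta_pos":[0.014,0.035,0],"jaw":0},{"rotation":[0,0,0],"delta_pos":[0.014,0.035,0],"jaw":0},{"rotation":[0,0,0],"delta_pos":[0.014,0.035,0],"jaw":0},{"rotation":[0,0,0],"delta_pos":[0.014,0.035,0],"jaw":0}]';python3 -m jog '[{"rotation":[0,0,0],"delta_pos":[0.014,0.035,0],"jaw":0},{"rotation":[0,0,0],"delta_pos":[0.01,0.024,0],"jaw":0},{"rotation":[0,0,0],"delta_pos":[0.003,0.01,0],"jaw":0},{"rotation":[0,0,0],"delta_pos":[0,0,0],"jaw":0},{"rotation":[0,0,0],"delta_pos":[0,0,0],"jaw":0}]'
```

```text
clock: 26.6
ee_pos: [388.0, -248.3, 76.3]
orientation: [[-0.05, 0.999, 0.004], [0.999, 0.05, -0.003], [-0.004, 0.004, -1.0]]
force: [1.0, -0.7, -0.5]
opening: 0.464
grip_force: 30.0
clock: 27.1
ee_pos: [456.6, -70.2, 73.9]
orientation: [[-0.052, 0.999, -0.0], [0.999, 0.052, 0.0], [0.0, -0.0, -1.0]]
force: [1.1, -0.3, -0.9]
opening: 0.472
grip_force: 30.0
clock: 27.6
ee_pos: [526.5, 104.8, 73.7]
orientation: [[-0.052, 0.999, -0.001], [0.999, 0.052, -0.0], [-0.0, -0.001, -1.0]]
force: [1.1, -0.1, -1.1]
opening: 0.47
grip_force: 30.0
clock: 28.1
ee_pos: [552.6, 171.2, 73.7]
orientation: [[-0.052, 0.999, -0.002], [0.999, 0.052, -0.001], [-0.001, -0.002, -1.0]]
force: [0.5, -0.3, -1.0]
opening: 0.465
grip_force: 30.0
```

Lower by 89 mm to −15.

```bash
python3 -m jog '[{"rotation":[0,0,0],"delta_pos":[0.001,0.001,-0.03],"jaw":0},{"rotation":[0,0,0],"delta_pos":[0,0,-0.03],"jaw":0},{"rotation":[0,0,0],"delta_pos":[0,0,-0.015],"jaw":0},{"rotation":[0,0,0],"delta_pos":[0,0,-0.007],"jaw":0},{"rotation":[0,0,0],"delta_pos":[0,0,0],"jaw":0}]';python3 -m jog '[{"rotation":[0,0,0],"delta_pos":[0,0,-0.003],"jaw":0},{"rotation":[0,0,0],"delta_pos":[0,0,-0.002],"jaw":0},{"rotation":[0,0,0],"delta_pos":[0,0,0],"jaw":0},{"rotation":[0,0,0],"delta_pos":[0,0,0],"jaw":0}]'
```

```text
clock: 28.6
ee_pos: [553.7, 172.0, -8.4]
orientation: [[-0.051, 0.999, -0.002], [0.999, 0.051, -0.001], [-0.001, -0.002, -1.0]]
force: [0.9, 1.0, -0.6]
opening: 0.468
grip_force: 30.0
clock: 29.0
ee_pos: [554.8, 173.4, -12.3]
orientation: [[-0.052, 0.999, 0.001], [0.999, 0.052, 0.0], [0.0, 0.001, -1.0]]
force: [0.2, -0.3, 0.1]
opening: 0.468
grip_force: 30.0
```

```bash
python3 -m jog '[{"rotation":[0,0,0],"delta_pos":[0,0,-0.002],"jaw":0},{"rotation":[0,0,0],"delta_pos":[0,0,-0.001],"jaw":0},{"rotation":[0,0,0],"delta_pos":[0,0,0],"jaw":0},{"rotation":[0,0,0],"delta_pos":[0,0,0],"jaw":1},{"rotation":[0,0,0],"delta_pos":[0,0,0],"jaw":1}]';python3 -m jog '[{"rotation":[0,0,0],"delta_pos":[0,0,0],"jaw":1},{"rotation":[0,0,0],"delta_pos":[0,0,0],"jaw":1},{"rotation":[0,0,0],"delta_pos":[0,0,0],"jaw":1},{"rotation":[0,0,0],"delta_pos":[0,0,0],"jaw":1},{"rotation":[0,0,0],"delta_pos":[0,0,0.02],"jaw":1}]';python3 -m jog '[{"rotation":[0,0,0],"delta_pos":[0,0,0.04],"jaw":1},{"rotation":[0,0,0],"delta_pos":[0,0,0.04],"jaw":1},{"rotation":[0,0,0],"delta_pos":[-0.03,0,0.04],"jaw":1},{"rotation":[0,0,0],"delta_pos":[-0.04,0,0.02],"jaw":1},{"rotation":[0,0,0],"delta_pos":[-0.04,0,0],"jaw":1}]';python3 -m jog '[{"rotation":[0,0,0],"delta_pos":[-0.04,0.03,0],"jaw":1},{"rotation":[0,0,0],"delta_pos":[-0.04,0.03,0],"jaw":1},{"rotation":[0,0,0],"delta_pos":[-0.03,0.04,0],"jaw":1},{"rotation":[0,0,0],"delta_pos":[-0.03,0.04,0],"jaw":1},{"rotation":[0,0,0],"delta_pos":[0,0,0],"jaw":1}]'
python3 - <<'E'
from m import *
def L(cam):
    im=vision.capture(cam)[:,:,::-1].copy();cv2.imwrite(f"pics/{cam}10.png",im);return im,[im[:,:,i].astype(int) for i in range(3)]
t,(b,g,r)=L("top");im,(b2,g2,r2)=L("side")
for n,f in (("jar",lambda:rect("top",blob(r-g>60,(160,150,215,215)),50)),("tin",lambda:rect("top",blob(g-r>30,(270,140,330,220)),20)),("ring",lambda:rect("top",blob(r-b>25,(225,155,258,195)),52)),
 ("jar side",lambda:rect("side",blob(r2-g2>60,(240,120,290,200)),50)),("dish",lambda:rect("top",blob(b-r>40,(95,155,150,205)),55))):
    try: print(n,f())
    except Exception as e: print(n,e)
out=np.hstack([t[130:290,90:400],cv2.resize(im[90:270,140:340],(178,160))])
cv2.imwrite("pics/z10.png",cv2.convertScaleAbs(cv2.resize(out,None,fx=1.63,fy=1.63),alpha=1.6))
E
```

```text
clock: 29.5
ee_pos: [554.7, 173.3, -15.9]
orientation: [[-0.052, 0.999, 0.0], [0.999, 0.052, 0.0], [0.0, 0.0, -1.0]]
force: [-0.1, 0.4, -0.8]
opening: 0.616
grip_force: 0.0
clock: 30.0
ee_pos: [552.4, 172.7, 2.1]
orientation: [[-0.052, 0.999, -0.005], [0.999, 0.052, -0.002], [-0.001, -0.006, -1.0]]
force: [-0.1, -0.2, -0.0]
opening: 0.997
grip_force: 0.0
clock: 30.5
ee_pos: [445.7, 174.0, 147.4]
orientation: [[-0.051, 0.999, 0.007], [0.999, 0.051, 0.003], [0.002, 0.007, -1.0]]
force: [0.7, 0.8, 0.1]
opening: 0.997
grip_force: 0.0
clock: 31.0
ee_pos: [301.2, 317.2, 144.5]
orientation: [[-0.06, 0.998, -0.0], [0.998, 0.06, 0.002], [0.002, -0.0, -1.0]]
force: [0.5, 0.5, 0.6]
opening: 0.999
grip_force: 0.0
jar ((555.60009765625, 176.38302612304688), (37.73286819458008, 35.76483917236328), 89.99356842041016)
tin ((571.2728271484375, -108.98528289794922), (51.25481414794922, 49.267581939697266), 89.96941375732422)
ring ((562.3822021484375, 35.05471420288086), (26.284156799316406, 23.575599670410156), 0.1546875238418579)
jar side ((555.1874389648438, 168.75389099121094), (36.800418853759766, 36.34910583496094), 55.2653694152832)
dish ((546.1692504882812, 309.14739990234375), (81.09539031982422, 80.06121063232422), 45.644344329833984)
```

View pics/z10.png

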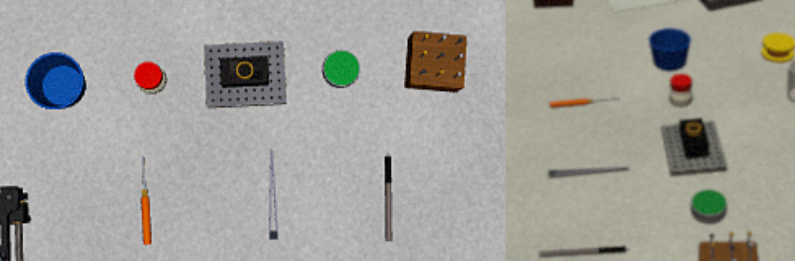

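Both views show everything in place: jar, board with charcoal and ring, and tin in line between the dish and the bur block. The jar is upright, the tools are undisturbed and the arm is clear.

```bash
python3 -c "
from station import ctrl
print(ctrl.hand_in())"
```

```text
the job is handed in; nothing more can be done
None
```

I set up the soldering place and handed the job in at about 31 s of the 96 s; no verdict came back, but the last pictures showed the charcoal, ring, jar and tin within tolerance, and the tweezers, pick and pen where they lay.

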